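# Gauge a porch post's tenon in a hole gauge plate

### The arm

A 7-joint arm with a two-finger parallel gripper is mounted at the origin on the work surface. World frame = base frame: x ahead of the robot, y to its left, z up, the work surface at z = 0. Lengths are in m, angles in rad, forces in N, time in s.
With the tool pointing down it reaches from about 0.425 to 0.875 m from the base axis. Payload 4.7 kg.
Tool frame: the origin (TCP) lies midway between the tips of the shut fingers; the grasp point (between the pads) lies 19 mm behind it; z points along the fingers, y is the direction in which the jaws open and shut (so a half turn about z gives the same grasp; the last joint's range is limited). The gripper opens to 87 mm and grips with 3 to 60 N. Pads are 19 mm wide; open, the fingers measure 117 mm over their backs; the gripper's body (75 mm by 190 mm) begins 51 mm behind the grasp point.
Start: joints at [1.262, 0.321, -0.07, 1.45, 0.023, 1.371, -0.057], TCP at [0.206, -0.616, 0.223] pointing down, gripper open.
Joint ranges: [-2.86, 2.86], [-0.3, 2.09], [-1.38, 1.24], [0.06, 2.45], [-1.56, 4.7], [0.09, 2.05], [-2.69, 2.69]. Speed limits (rad/s): [2.57, 2.57, 3.14, 3.14, 3.14, 3.14, 3.14].

### API

Orientations are given as a rotation vector (axis times angle).
In Python, from bench import get_state, eyes, job gives the robot as it stands. The module is installed in compiled form; this text tells all that it offers.
- The arm moves only by the shell command python3 -m jog 'ROWS' [FORCE]. ROWS is JSON, a list that holds one entry, the list of rows, each a list of 5 numbers: the opening, from 0 (shut) to 1 (fully open), then the shift along the tool's x, y, z in units of 40 mm (1.0 is 40 mm), then the turn about the tool's z in units of 5 degrees (1.0 is 5 degrees). In form: [[[jaw, dx, dy, dz, turn], ...]]. A call has 1 to 10 rows; each row shifts and turns the commanded pose from where the row before left it, along the tool's axes as they then stand; what a row does not reach is not made up. A row lasts 1/8 s, in which the tool goes at most 62.5 mm and 10.7 degrees, less where a joint would pass 70% of its speed; a pose out of reach is approached as far as the arm can. A call is refused whole if a number of a shift passes 1 or a number of a turn 1, either way. A call with a gripper value outside its range is refused whole. The fingers move at their own pace and stop on an object; FORCE is the grip in N (left out, the last holds). Time passes only in rows, so rows that do not move let the fingers close. It gives the time, the measured TCP pose, the force and the opening at its end, in the units of the state.
- get_state(): the state, without advancing time (a new reading comes with each control period).
- eyes.get_image(name): name is "scene" or "top" or "wrist"; returns (picture, depth): 420x560x3 uint8, red, green, blue; 420x560 float32, m along the optical axis (not along the pixel's ray), 0 where there is no reading.
- eyes.camera_params(name): a dict with "camera_matrix" (3x3 intrinsics, pixels), "pose" (4x4, takes a point from camera to world coordinates); the wrist camera has in their place "mount" (4x4, takes a point from camera to tool coordinates, whose origin is the TCP and whose axes are the flange's). Camera axes: x right, y down, z forward; pixel columns grow to the right and rows downward; lengths in m; the calibration is good to about 2 mm. A picture is of the moment at which its call begins: read the wrist's pose just before it. camera_params takes no time and is no camera call.
- job.close_job(): hands the job in, once; it reports no verdict.
The state is a dict: "time": time; "joint_positions": joint angles; "qd": joint speeds; "joint_torque": joint torques, N m; "position": TCP position; "tool_rot": TCP orientation; "ft_force": force on the tool from outside, world axes, zero at the start; "torque": the same for the moment, N m; "grip_width": opening from 0.0 (shut) to 1.0 (fully open).
Only numpy, scipy, OpenCV 4.12 (cv2) and the standard library are available. Lean on these libraries where they do the work, as an engineer would, in place of code of your own. Each camera call takes 0.05 s, during which the arm holds its last target. There are 200 camera calls.

### The job

I need to know what size hole to drill in the porch floor. Take the porch post that stands in the blue stand and gauge its tenon in the hole gauge: start with the widest hole and step down the row one hole at a time, pushing the tenon well in each time, until a hole refuses it; then put it back in the last hole it passed and leave it standing there fully home, shoulder flat on the plate. Feel for the refusal with light finger pressure only: pressing harder than about 30 N bruises the tenon. Leave the posts in the plywood rack and the other things on the table alone.

Things in the scene. Friction and masses are not known exactly. Their poses are not given: they have to be found in the camera images.
- gauge: hole gauge, fixed to the bench: bare aluminium plate 64 x 200 mm and 12 mm thick on two hardwood end feet over a dark base board, its top face 60 mm above the bench, with 42 mm of free space below the plate; a row of four holes along its y axis, widest at +y. Origin: centre of its footprint on the bench, z up
- gauge_hole0 (a point): centre of the gauge's widest hole, at the plate's top face: a round hole of 19 mm, straight through. z up, square to the plate. Centres 40 mm apart. A tenon enters its own hole with 1 mm play in diameter; in the next size down it stands on the rim and does not enter
- gauge_hole1 (a point): centre of the gauge's second hole, at the plate's top face: a round hole of 16 mm, straight through. z up, square to the plate. Centres 40 mm apart. A tenon enters its own hole with 1 mm play in diameter; in the next size down it stands on the rim and does not enter
- gauge_hole2 (a point): centre of the gauge's third hole, at the plate's top face: a round hole of 13 mm, straight through. z up, square to the plate. Centres 40 mm apart. A tenon enters its own hole with 1 mm play in diameter; in the next size down it stands on the rim and does not enter
- gauge_hole3 (a point): centre of the gauge's smallest hole, at the plate's top face: a round hole of 10 mm, straight through. z up, square to the plate. Centres 40 mm apart. A tenon enters its own hole with 1 mm play in diameter; in the next size down it stands on the rim and does not enter
- stand: blue painted single stand, fixed block 75 x 75 mm, 50 mm high, with one 20 mm hole through its middle; the post to be gauged hangs in it, loosely, by its shoulder. Origin: centre of the underside, z up
- rack: plywood stock rack, fixed block 190 x 70 mm, 50 mm high, with two 20 mm holes 100 mm apart along its x axis; the other two posts stand in it and must be left. Origin: centre of the underside, z up
- rack_slot0 (a point): centre of the rack's -x hole, at its top face
- rack_slot1 (a point): centre of the rack's +x hole, at its top face
- post_a: an ochre porch post, upright: square head 28 x 28 x 50 mm with a 15 mm finial on it; below it a round tenon 40 mm long, its end chamfered 1 mm. The head's underside is the shoulder. Tenon thickness differs from post to post, unknown until gauged: 1 mm less than one of the gauge's holes. 25 to 50 g. Origin: centre of the tenon's lower end, z up (head from 40 to 90 mm), x, y square to the head
- post_b: an ochre porch post, upright: square head 28 x 28 x 50 mm with a 15 mm finial on it; below it a round tenon 40 mm long, its end chamfered 1 mm. The head's underside is the shoulder. Tenon thickness differs from post to post, unknown until gauged: 1 mm less than one of the gauge's holes. 25 to 50 g. Origin: centre of the tenon's lower end, z up (head from 40 to 90 mm), x, y square to the head
- post_c: an ochre porch post, upright: square head 28 x 28 x 50 mm with a 15 mm finial on it; below it a round tenon 40 mm long, its end chamfered 1 mm. The head's underside is the shoulder. Tenon thickness differs from post to post, unknown until gauged: 1 mm less than one of the gauge's holes. 25 to 50 g. Origin: centre of the tenon's lower end, z up (head from 40 to 90 mm), x, y square to the head
- glue: bystander: yellow glue bottle with white nozzle, 42 mm across, 124 mm tall, standing loose. Origin: centre of the underside, z up
- paint: bystander: small jar of ochre paint with white cap, 52 mm across, 60 mm tall, standing loose. Origin: centre of the underside, z up
- sander: bystander: cork sanding block 65 x 105 x 32 mm lying loose. Origin: centre of the underside, z up
There are look-alikes about, which are no part of the job. What is shaped like the rack but orange or purple is not meant.

How it is judged:
On the way, in this order (a step that is already met when the one before it is completed fails the run):
1. the post's tenon is pushed at least 8 mm into the widest hole (((horizontal distance between post_b and gauge_hole0 below 0.004 m and z of post_b in the frame of gauge_hole0 below -0.008 m) or (horizontal distance between post_a and gauge_hole0 below 0.004 m and z of post_a in the frame of gauge_hole0 below -0.008 m) or (horizontal distance between post_c and gauge_hole0 below 0.004 m and z of post_c in the frame of gauge_hole0 below -0.008 m))), for 0.05 s.
2. one hole down: the tenon goes at least 8 mm into the second hole, or, if it is the 18 mm one, is pressed on that hole (over 1.5 N, within 4 mm of its centre) and refused (((horizontal distance between post_b and gauge_hole1 below 0.004 m and z of post_b in the frame of gauge_hole1 above -0.004 m and contact force between post_b and gauge above 1.5 N) or (horizontal distance between post_a and gauge_hole1 below 0.004 m and z of post_a in the frame of gauge_hole1 below -0.008 m) or (horizontal distance between post_c and gauge_hole1 below 0.004 m and z of post_c in the frame of gauge_hole1 below -0.008 m))), for 0.05 s.
3. next: the 12 mm tenon goes at least 8 mm into the third hole; the 15 mm one is pressed on that hole and refused; the 18 mm one, already refused, goes back at least 8 mm into the widest (((horizontal distance between post_b and gauge_hole0 below 0.004 m and z of post_b in the frame of gauge_hole0 below -0.008 m) or (horizontal distance between post_a and gauge_hole2 below 0.004 m and z of post_a in the frame of gauge_hole2 above -0.004 m and contact force between post_a and gauge above 1.5 N) or (horizontal distance between post_c and gauge_hole2 below 0.004 m and z of post_c in the frame of gauge_hole2 below -0.008 m))), for 0.05 s.
4. next: the 12 mm tenon is pressed on the smallest hole and refused; the 15 or 18 mm one is home in the last hole it passed (((horizontal distance between post_b and gauge_hole0 below 0.003 m and z of post_b in the frame of gauge_hole0 below -0.0385 m and angle between post_b's own z axis and vertical below 0.06 rad) or (horizontal distance between post_a and gauge_hole1 below 0.003 m and z of post_a in the frame of gauge_hole1 below -0.0385 m and angle between post_a's own z axis and vertical below 0.06 rad) or (horizontal distance between post_c and gauge_hole3 below 0.004 m and z of post_c in the frame of gauge_hole3 above -0.004 m and contact force between post_c and gauge above 1.5 N))), for 0.05 s.
At the end, for the whole second after the job is handed in: The gauged post stands released and at rest in the tightest hole it passes (18 mm tenon: widest hole, 15 mm: second, 12 mm: third), shoulder within 1.5 mm of the plate, within 3 mm of the hole's centre and upright within 0.06 rad; the other two posts stand in the rack, moved less than 8 mm ((((horizontal distance between post_b and gauge_hole0 below 0.003 m and z of post_b in the frame of gauge_hole0 below -0.0385 m and angle between post_b's own z axis and vertical below 0.06 rad) and linear speed of post_b below 0.02 m/s and (distance of post_a from where it was at the start of the episode below 0.008 m and angle between post_a's own z axis and vertical below 0.08 rad and (horizontal distance between post_a and rack_slot0 below 0.012 m or horizontal distance between post_a and rack_slot1 below 0.012 m)) and (distance of post_c from where it was at the start of the episode below 0.008 m and angle between post_c's own z axis and vertical below 0.08 rad and (horizontal distance between post_c and rack_slot0 below 0.012 m or horizontal distance between post_c and rack_slot1 below 0.012 m))) or ((horizontal distance between post_a and gauge_hole1 below 0.003 m and z of post_a in the frame of gauge_hole1 below -0.0385 m and angle between post_a's own z axis and vertical below 0.06 rad) and linear speed of post_a below 0.02 m/s and (distance of post_b from where it was at the start of the episode below 0.008 m and angle between post_b's own z axis and vertical below 0.08 rad and (horizontal distance between post_b and rack_slot0 below 0.012 m or horizontal distance between post_b and rack_slot1 below 0.012 m)) and (distance of post_c from where it was at the start of the episode below 0.008 m and angle between post_c's own z axis and vertical below 0.08 rad and (horizontal distance between post_c and rack_slot0 below 0.012 m or horizontal distance between post_c and rack_slot1 below 0.012 m))) or ((horizontal distance between post_c and gauge_hole2 below 0.003 m and z of post_c in the frame of gauge_hole2 below -0.0385 m and angle between post_c's own z axis and vertical below 0.06 rad) and linear speed of post_c below 0.02 m/s and (distance of post_b from where it was at the start of the episode below 0.008 m and angle between post_b's own z axis and vertical below 0.08 rad and (horizontal distance between post_b and rack_slot0 below 0.012 m or horizontal distance between post_b and rack_slot1 below 0.012 m)) and (distance of post_a from where it was at the start of the episode below 0.008 m and angle between post_a's own z axis and vertical below 0.08 rad and (horizontal distance between post_a and rack_slot0 below 0.012 m or horizontal distance between post_a and rack_slot1 below 0.012 m))))); the robot touches nothing.
It fails at once if a post is pressed against the gauge with more than 30 N (contact force between any of post_b, post_a, post_c and gauge above 30 N).
It fails at once if glue, paint jar or sanding block is moved more than 20 mm (distance of any of glue, paint, sander from where it was at the start of the episode above 0.02 m).
It also fails if it takes over 61 s, if anything falls off the work surface, if the arm or the gripper's body presses on something with over 40 N, if the wrist force passes 120 N, or if a joint passes its speed limit or range.

## Working session

There is one attempt and no reset: what is moved stays moved. The work goes in short steps, Python scripts to look and compute and a shell command to move; the robot and the scene stay as the last step left them, time stands still between calls to the robot, and variables do not carry over. Pictures are saved under pics/ and viewed, about 8 in all and at most 12, crops included, and the job is handed in when it is done.

```bash
mkdir -p pics; cat > h.py <<'E'
import numpy as np, cv2
from bench import get_state, eyes, job
def snap(n,f):
    im,d=eyes.get_image(n); cv2.imwrite('pics/'+f,im[:,:,::-1]); np.savez('pics/'+f+'.npz',im=im,d=d); return im,d
def pts(n,d,s=None):
    p=eyes.camera_params(n);K=p['camera_matrix']
    T=np.array(p['pose']) if 'pose' in p else None
    if T is None:
        from scipy.spatial.transform import Rotation as R
        W=np.eye(4);W[:3,:3]=R.from_rotvec(s['tool_rot']).as_matrix();W[:3,3]=s['position'];T=W@np.array(p['mount'])
    v,u=np.mgrid[:d.shape[0],:d.shape[1]]
    P=np.stack([(u-K[0][2])/K[0][0]*d,(v-K[1][2])/K[1][1]*d,d,np.ones_like(d)],-1)
    return (P@T.T)[...,:3],T
E
python3 - <<'E'
from h import *
print(get_state())
snap('top','t0.png');snap('scene','s0.png')
for n in('top','scene','wrist'):print(n,eyes.camera_params(n))
E
```

```text
{'time': 0.0, 'joint_positions': array([ 1.26208192,  0.32181772, -0.07005697,  1.45166321,  0.02262085,
        1.37080524, -0.05688677]), 'qd': array([-4.25756928e-04, -9.99212574e-05,  9.83678075e-04, -8.32483430e-04,
       -4.30662175e-05,  8.10680475e-04, -5.59589732e-05]), 'joint_torque': array([-6.39753507e-04, -4.91274047e+01, -4.04133741e-01, -3.12528992e+01,
       -6.39001513e-02,  4.35206573e-02,  1.69535642e-04]), 'position': array([ 0.20595788, -0.61592606,  0.22147066]), 'tool_rot': array([-3.09891957e+00, -5.04611350e-01,  6.77808913e-04]), 'ft_force': array([ 0.75802962, -0.09432897,  0.11245517]), 'torque': array([-0.01986901, -0.03220749, -0.07041657]), 'grip_width': 1.0026423042383115}
top {'camera_matrix': array([[443.81061677,   0.        , 274.68107439],
       [  0.        , 443.81061677, 207.8560299 ],
       [  0.        ,   0.        ,   1.        ]]), 'pose': array([[-0.0207107 , -0.99120959,  0.13066985,  0.39709244],
       [-0.99963011,  0.01822556, -0.02018587,  0.01047469],
       [ 0.0176269 , -0.13103958, -0.99122042,  0.99109807],
       [ 0.     
[... 309 characters left out ...]
72396, -0.58350599,  0.42872091, -0.32615433],
       [ 0.01625055, -0.57947305, -0.81482937,  0.71721885],
       [ 0.        ,  0.        ,  0.        ,  1.        ]])}
wrist {'camera_matrix': array([[349.85405343,   0.        , 276.72347436],
       [  0.        , 349.85405343, 205.83837325],
       [  0.        ,   0.        ,   1.        ]]), 'mount': array([[-7.44396335e-04, -9.67421916e-01, -2.53168486e-01,
         6.87244377e-02],
       [ 9.99999499e-01, -8.89693610e-04,  4.59429753e-04,
        -6.08749883e-04],
       [-6.69704796e-04, -2.53168017e-01,  9.67422093e-01,
        -1.61712798e-01],
       [ 0.00000000e+00,  0.00000000e+00,  0.00000000e+00,
         1.00000000e+00]])}
```

View pics/t0.png

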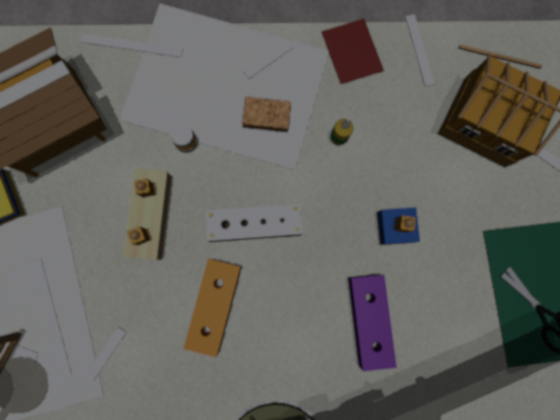

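View pics/s0.png

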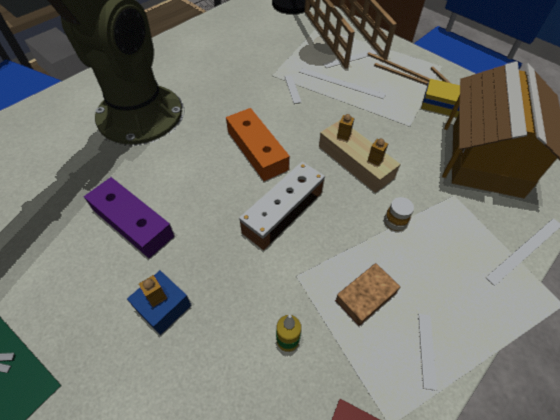

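The top view shows the gauge at (254,223) with its widest hole at (225,224). The blue stand is at (399,226) with the post head at (407,223), and the rack is on the left at (147,215). The scene view agrees with this layout.

```bash
cat >> h.py <<'E'
def ray(n,uv,z,s=None):
    K=np.array(eyes.camera_params(n)['camera_matrix']);_,T=pts(n,np.zeros((1,1)),s)
    r=T[:3,:3]@np.linalg.solve(K,[uv[0],uv[1],1]);o=T[:3,3];return o+r*(z-o[2])/r[2]
E
python3 - <<'E'
from h import *
for n in('top','scene'):
    z=np.load(f'pics/{n[0]}0.png.npz');im,d=z['im'],z['d'];P,_=pts(n,d)
    hsv=cv2.cvtColor(im,cv2.COLOR_RGB2HSV)
    roi=np.zeros(d.shape,bool)
    if n=='top': roi[180:260,190:450]=1
    else: roi[150:340,110:340]=1
    blue=(hsv[...,0]>100)&(hsv[...,0]<125)&(hsv[...,1]>150)&roi
    b=P[blue];
    top=blue&(abs(P[...,2]-.05)<.006)
    c=cv2.findContours(top.astype(np.uint8),0,2)[0]; c=np.vstack(c)
    q=np.array([ray(n,p[0],.05)[:2] for p in c],np.float32);print(n,'stand',cv2.minAreaRect(q))
    o=(hsv[...,0]>8)&(hsv[...,0]<25)&(hsv[...,1]>100)&roi
    o&=(np.hypot(P[...,0]-.38,P[...,1]+.27)<.15)
    t=o&(P[...,2]>.06);print('post',P[t].min(0),P[t].max(0),t.sum())
    t=o&(P[...,2]>.095)&(P[...,2]<.104);q=P[t][:,:2].astype(np.float32);print('headtop',t.sum(),len(q)and cv2.minAreaRect(q),np.median(P[t],0))
    t=o&(P[...,2]>.110);print('finial',P[t].mean(0))
    g=(hsv[...,1]<60)&(hsv[...,2]>130)&roi&(abs(P[...,2]-.06)<.007)
    c=max(cv2.findContours(g.astype(np.uint8),0,2)[0],key=cv2.contourArea)
    q=np.array([ray(n,p[0],.06)[:2] for p in c],np.float32);print('gauge',cv2.minAreaRect(q))
    m=np.zeros(d.shape,np.uint8);cv2.drawContours(m,[c],-1,1,-1);m=cv2.erode(m,np.ones((5,5)))
    dark=((hsv[...,2]<90)&(m>0)).astype(np.uint8)
    k,_,st,ce=cv2.connectedComponentsWithStats(dark)
    for i in range(1,k):print(st[i,4],ce[i],ray(n,ce[i],.06))
E
```

```text
top stand ((0.4781203269958496, -0.27417320013046265), (0.0693262591958046, 0.07434068620204926), 2.77516770362854)
post [ 0.46437869 -0.29019479  0.0657037 ] [ 0.49314058 -0.26035492  0.1164242 ] 242
headtop 117 ((0.47889015078544617, -0.27574312686920166), (0.027761219069361687, 0.025905828922986984), 79.4466781616211) [ 0.4761389  -0.27024243  0.10062877]
finial [ 0.47944078 -0.27580296  0.11341866]Traceback (most recent call last):
  File "<stdin>", line 19, in <module>
ValueError: max() iterable argument is empty
```

```bash
python3 - <<'E'
from h import *
for n in('top','scene'):
    z=np.load(f'pics/{n[0]}0.png.npz');im,d=z['im'],z['d'];P,_=pts(n,d)
    hsv=cv2.cvtColor(im,cv2.COLOR_RGB2HSV);V=hsv[...,2]
    roi=np.zeros(d.shape,bool)
    if n=='top': roi[195:250,195:310]=1
    else: roi[155:250,230:335]=1
    h=roi&(abs(P[...,2]-.06)<.008)
    th,_=cv2.threshold(V[h].reshape(-1,1),0,255,cv2.THRESH_OTSU)
    g=h&(V>th);print(n,th,g.sum())
    c=max(cv2.findContours(g.astype(np.uint8),0,1)[0],key=cv2.contourArea)
    q=np.array([ray(n,p[0],.06)[:2] for p in c],np.float32);print('gauge',cv2.minAreaRect(q))
    m=np.zeros(d.shape,np.uint8);cv2.drawContours(m,[cv2.convexHull(c)],-1,1,-1);m=cv2.erode(m,np.ones((7,7)))
    dark=((V<.75*np.median(V[g]))&(m>0)).astype(np.uint8)
    k,_,st,ce=cv2.connectedComponentsWithStats(dark)
    for i in range(1,k):
        if st[i,4]>4:print(st[i,4],ce[i].round(1),ray(n,ce[i],.06).round(4))
n='scene';hsv=cv2.cvtColor(np.load('pics/s0.png.npz')['im'],cv2.COLOR_RGB2HSV);P,_=pts(n,np.load('pics/s0.png.npz')['d'])
o=(np.hypot(P[...,0]-.478,P[...,1]+.275)<.03)
for lo,hi in((.065,.095),(.095,.104),(.108,.12)):
    t=o&(P[...,2]>lo)&(P[...,2]<hi);q=P[t][:,:2].astype(np.float32);print(lo,t.sum(),cv2.minAreaRect(q),P[t].mean(0))
for s in[get_state()]:
    import scipy.spatial.transform as t;print(t.Rotation.from_rotvec(s['tool_rot']).as_matrix().round(3))
E
```

```text
top 115.0 2554
gauge ((0.4923819303512573, 0.03735277056694031), (0.06320153921842575, 0.20011109113693237), 3.07730770111084)
48 [243.7 222.5] [0.49   0.0573 0.06  ]
31 [262.7 221.1] [0.4922 0.0174 0.06  ]
19 [281.8 219.8] [ 0.4941 -0.0231  0.06  ]
67 [224.9 223.9] [0.4877 0.0968 0.06  ]
scene 122.0 2196
gauge ((0.4937089681625366, 0.03784865885972977), (0.06303399801254272, 0.2000047117471695), 3.0513970851898193)
50 [301.4 178.9] [0.4904 0.0972 0.06  ]
43 [289.5 190.1] [0.4928 0.0574 0.06  ]
29 [277.  201.6] [0.4948 0.0176 0.06  ]
18 [263.9 213.7] [ 0.4969 -0.0225  0.06  ]
0.065 144 ((0.49388083815574646, -0.27443748712539673), (0.013618436641991138, 0.03210616856813431), 18.093759536743164) [ 0.49502631 -0.2776423   0.08033509]
0.095 198 ((0.4817955791950226, -0.2754231095314026), (0.027837999165058136, 0.02960135228931904), 80.43946838378906) [ 0.48528012 -0.27612561  0.09887159]
0.108 69 ((0.48282232880592346, -0.2763441503047943), (0.014361424371600151, 0.012414726428687572), 58.20911407470703) [ 0.48327073 -0.27590383  0.11148921]
[[ 0.948  0.317 -0.001]
 [ 0.317 -0.948  0.002]
 [-0.    -0.002 -1.   ]]
```

Two views agree to within 2–3 mm. The gauge hole row is yawed about +3° (hole0 near (0.489, 0.097)). The post is near (0.481, -0.276) and its head is yawed about -10.5°. I'll turn the tool to match the head and move over the post.

```bash
python3 -m jog '[[[1,0,0,0,1],[1,0,0,0,1],[1,0,0,0,1],[1,0,0,0,1],[1,0,0,0,1],[1,0,0,0,0.8]]]'; python3 -m jog '[[[1,0.52,-0.96,0,0],[1,0.52,-0.96,0,0],[1,0.52,-0.96,0,0],[1,0.52,-0.96,0,0],[1,0.52,-0.96,0,0],[1,0.52,-0.96,0,0],[1,0.52,-0.96,0,0],[1,0.52,-0.96,0,0],[1,0.52,-0.96,0,0],[1,0.52,-0.96,0,0]]]'; python3 -m jog '[[[1,0,0,0,0],[1,0,0,0,0]]]'
python3 - <<'E'
from h import *
from scipy.spatial.transform import Rotation as R
s=get_state();print(s['position'],R.from_rotvec(s['tool_rot']).as_matrix().round(4))
im,d=snap('wrist','w0.png');P,_=pts('wrist',d,s)
o=np.hypot(P[...,0]-.48,P[...,1]+.276)<.03
for lo,hi in((.06,.095),(.095,.104),(.108,.12)):
    t=o&(P[...,2]>lo)&(P[...,2]<hi);q=P[t][:,:2].astype(np.float32);print(lo,t.sum(),len(q) and cv2.minAreaRect(q),P[t].mean(0))
E
```

```text
time: 0.85
position: [0.2061, -0.6161, 0.2219]
tool_rot: [-3.127, 0.291, 0.001]
ft_force: [0.1, -1.0, -0.5]
grip_width: 0.997
time: 2.1
position: [0.4812, -0.2756, 0.2222]
tool_rot: [-3.128, 0.288, 0.001]
ft_force: [0.5, -0.2, -0.1]
grip_width: 0.999
time: 2.35
position: [0.4801, -0.2773, 0.2221]
tool_rot: [3.128, -0.288, -0.002]
ft_force: [-0.7, 0.1, 0.7]
grip_width: 1.003
[ 0.48008448 -0.2773011   0.22212907] [[ 9.832e-01 -1.825e-01 -1.200e-03]
 [-1.825e-01 -9.832e-01 -3.000e-04]
 [-1.100e-03  6.000e-04 -1.000e+00]]
0.06 233 ((0.49297067523002625, -0.27784672379493713), (0.027908170595765114, 0.001548122614622116), 82.74266815185547) [ 0.49304381 -0.2775547   0.07805885]
0.095 754 ((0.479111909866333, -0.27582502365112305), (0.027884870767593384, 0.028635358437895775), 79.98737335205078) [ 0.48100123 -0.27619133  0.09945642]
0.108 329 ((0.4794851839542389, -0.2755012512207031), (0.01624208316206932, 0.016923263669013977), 79.86335754394531) [ 0.48006423 -0.27585829  0.11173398]
```

View pics/w0.png

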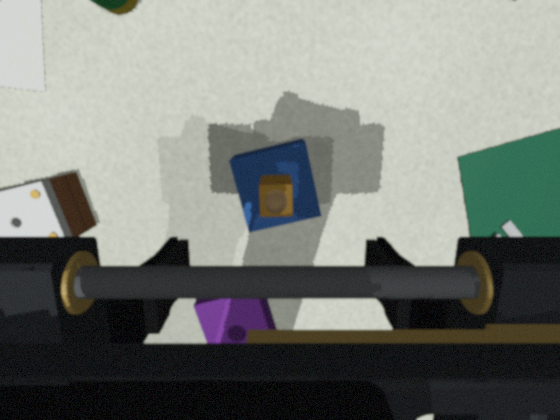

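The wrist view shows the stand at (275,185) with the post head at (276,196), square to the jaws. I'll descend and grip.

```bash
python3 -m jog '[[[1,-0.025,-0.03,0.8,0],[1,0,0,0.8,0],[1,0,0,0.8,0],[1,0,0,0.8,0],[1,0,0,0.5,0],[1,0,0,0.3,0],[1,0,0,0.05,0],[1,0,0,0,0]]]'; python3 -m jog '[[[0.2,0,0,0,0],[0.2,0,0,0,0],[0.2,0,0,0,0],[0.2,0,0,0,0],[0.2,0,0,0,0],[0.2,0,0,0,0],[0.2,0,0,0,0]]]' 20
```

```text
time: 3.4
position: [0.4803, -0.2761, 0.0613]
tool_rot: [3.128, -0.288, 0.002]
ft_force: [-0.2, -0.1, -0.1]
grip_width: 1.001
time: 4.28
position: [0.4799, -0.2755, 0.0605]
tool_rot: [3.128, -0.288, -0.0]
ft_force: [-0.1, -0.1, -0.3]
grip_width: 0.318
```

```bash
python3 -m jog '[[[0.2,0,0,-0.1,0],[0.2,0,0,-0.4,0],[0.2,0,0,-0.8,0],[0.2,0,0,-0.8,0],[0.2,0,0,-0.4,0],[0.2,-0.2,-0.7,0,0],[0.2,-0.25,-0.97,0,0],[0.2,-0.25,-0.97,0,0],[0.2,-0.25,-0.97,0,0],[0.2,-0.25,-0.97,0,0]]]'
python3 -m jog '[[[0.2,-0.22,-0.95,0,0],[0.2,-0.22,-0.95,0,0],[0.2,-0.22,-0.95,0,0],[0.2,-0.2,-0.9,0,0],[0.2,0,-0.5,0,0],[0.2,0,0,0,0],[0.2,0,0,0,0]]]'
python3 - <<'E'
from h import *
s=get_state();print(s['position'],s['grip_width'])
snap('wrist','w1.png')
E
```

```text
time: 5.52
position: [0.4657, -0.0851, 0.1606]
tool_rot: [3.128, -0.288, -0.0]
ft_force: [0.4, -0.6, -0.1]
grip_width: 0.322
time: 6.4
position: [0.4631, 0.0857, 0.1604]
tool_rot: [3.127, -0.289, -0.001]
ft_force: [0.4, -0.3, -1.1]
grip_width: 0.323
[0.46308421 0.08565847 0.16037197] 0.3226356693133785
```

View pics/w1.png

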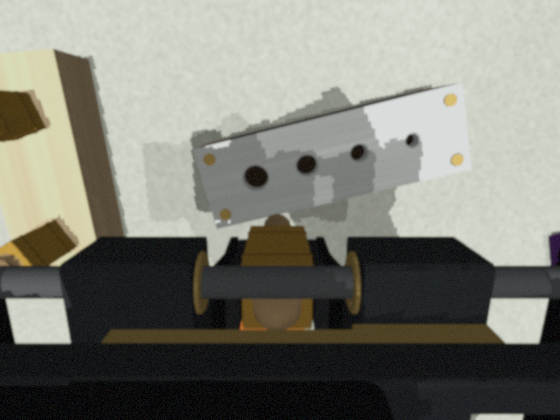

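The wrist view shows the holes at (257,176), (306,164), (358,152) and (412,140). The tenon tip pokes out below the head at (278,220). I'll measure both in the tool frame.

```bash
cat >> h.py <<'E'
def look(im,s,tipz=.0505):
    # hole centres (tool frame, xy, offset from TCP) and tenon tip in tool frame
    p=eyes.camera_params('wrist');K=np.array(p['camera_matrix']);M=np.array(p['mount'])
    def tool(uv,zt):
        r=M[:3,:3]@np.linalg.solve(K,[uv[0],uv[1],1]);return (M[:3,3]+r*(zt-M[2,3])/r[2])[:2]
    hsv=cv2.cvtColor(im,cv2.COLOR_RGB2HSV);V=hsv[...,2];zp=s['position'][2]-.06
    dark=(V<70).astype(np.uint8);k,_,st,ce=cv2.connectedComponentsWithStats(dark[:235])
    for i in range(1,k):
        if 40<st[i,4]<2500 and st[i,2]<50 and st[i,3]<50: print('hole',st[i],ce[i].round(1),(tool(ce[i],zp)*1000).round(1))
    return tool
E
python3 - <<'E'
from h import *
s=get_state();z=np.load('pics/w1.png.npz');im,d=z['im'],z['d'];t=look(im,s)
hsv=cv2.cvtColor(im,cv2.COLOR_RGB2HSV)
for v in range(208,232,2):
    print(v,' '.join('%3d/%3d/%3.0f'%(hsv[v,u,1],hsv[v,u,2],d[v,u]*1000) for u in range(258,298,3)))
P,_=pts('wrist',d,s)
for v in(216,220,223): 
    m=np.where((hsv[v,240:320,1]>110))[0]+240
    print(v,m.min(),m.max(),t((m.mean(),v),.0505)*1000,(m.max()-m.min()+1)*np.median(d[v,m])/349.85*1000)
print(t((277.5,213),.0505)*1000)
E
```

```text
hole [ 27 109   9  14  45] [ 30.7 115.6] [  67.7 -178.6]
hole [  0 114  11  19  49] [  5.3 123.4] [  62.2 -198.1]
hole [407 136   7   9  45] [409.8 139.6] [50.4 97.9]
hole [351 145  14  15 149] [357.4 152. ] [41.3 59.8]
hole [297 156  19  18 266] [306.1 164.2] [32.2 21.7]
hole [245 166  23  21 376] [255.8 176.2] [ 23.2 -16.2]
208   8/124/271   6/127/272   8/124/273   6/125/272   8/125/271   4/124/272   8/127/271   6/128/272   6/129/272   6/125/273   6/125/272  10/126/273   4/123/272  10/124/272
210  10/126/272   6/124/272   6/127/272   6/124/274   2/124/272   8/130/272   8/126/272  10/128/271   4/123/272  10/125/271   8/124/272  10/123/272   9/119/272  15/116/335
212   6/130/272   8/127/272   8/128/274   8/128/273   6/124/272   8/127/272  11/120/274  10/123/273   8/133/273  10/154/273  14/141/335  15/121/335  18/116/336  17/117/334
214   6/127/272   6/125/273   8/126/273   8/124/273  11/116/272  26/100/220  50/ 92/217  42/103/218  19/149/335  15/186/335  16/178/335  16/114/335  18/114/335  18/116/336
216  10/125/273   6/128/273  10/132/273  16/129/274  59/ 87/216  94/ 76/215  99/ 77/
[... 778 characters left out ...]
6  59/116/178  59/116/178 106/ 89/178 170/ 75/178 157/ 78/178 164/ 76/178 164/ 76/178 147/ 80/178 165/ 79/178 175/ 80/178 168/ 79/177  65/114/178  56/119/179  89/ 95/177
228 188/ 76/176 154/ 81/174 174/ 79/174 156/ 80/174 163/ 80/176 165/ 79/175 179/ 77/175 178/ 79/175 172/ 77/173 172/ 77/175 172/ 80/175 174/ 79/175 171/ 79/174 164/ 81/175
230 171/ 76/171 186/ 74/172 184/ 75/172 177/ 75/172 184/ 75/171 189/ 73/172 186/ 74/173 203/ 74/172 163/ 78/173 171/ 76/172 171/ 76/172 180/ 75/171 166/ 77/172 168/ 76/171
216 278 278 [6.35249269 0.43166303] 0.6106891972142593
220 271 284 [ 3.7133885  -0.07477512] 8.330086188366094
223 278 284 [1.7211353 1.8614281] 4.029457434869177
[8.32214009 0.11615536]
```

The hole spacing comes out 39 mm instead of 40, because the dark centroids lie mid-plate. I corrected for that, which puts hole0 about (22,-17) mm from the tip in tool axes. The tenon looks about 14–15 mm wide. I'll move over hole0 with the tip about 8 mm above the plate and recheck.

```bash
python3 -m jog '[[[0.2,0.27,-0.215,0,0],[0.2,0.27,-0.2,0,0],[0.2,0,0,0.5,0],[0.2,0,0,0.4,0],[0.2,0,0,0.15,0],[0.2,0,0,0,0],[0.2,0,0,0,0]]]'
python3 - <<'E'
from h import *
s=get_state();print(s['position'],s['ft_force'])
im,d=snap('wrist','w2.png');look(im,s)
cv2.imwrite('pics/w2c.png',cv2.resize(im[130:250,200:440,::-1],None,fx=3,fy=3,interpolation=2))
E
```

```text
time: 7.32
position: [0.488, 0.0994, 0.1191]
tool_rot: [-3.128, 0.288, -0.002]
ft_force: [0.2, -0.6, 0.2]
grip_width: 0.318
[0.48801286 0.09935455 0.11908744] [ 0.19363734 -0.58579919  0.21555683]
hole [  6 126  24  40 149] [ 17.8 145.7] [  49.7 -161.8]
hole [390 185  14  15 155] [396.5 191.9] [20. 77.]
hole [327 197  21  18 286] [337.4 205.6] [10.8 39.2]
hole [267 208  26  16 180] [281.1 214. ] [5.2 2.5]
```

View pics/w2c.png

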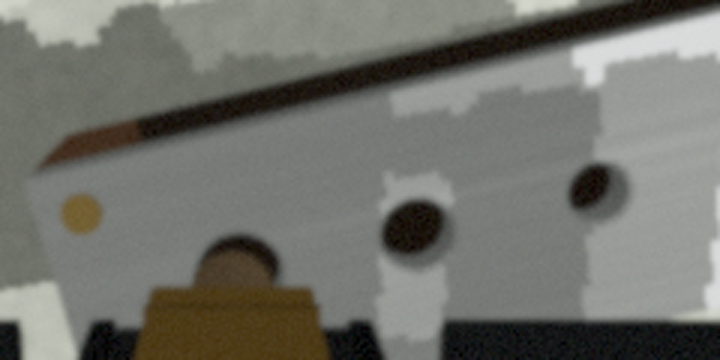

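```bash
python3 - <<'E'
from h import *
z=np.load('pics/w2.png.npz');im=z['im'];s=get_state();t=look(im,s);zp=s['position'][2]-.06
h1=t((339.5,207.7),zp)*1e3;h2=t((399.7,193.7),zp)*1e3;print('rim',h1,h2,h2-h1,np.hypot(*(h2-h1)))
print('h0',h1-40*np.array([.2305,.973]),2*h1-h2,'direct',t((279.2,222),zp)*1e3,'top edge',t((279.5,130+235/3),zp)*1e3)
g=cv2.cvtColor(im,cv2.COLOR_RGB2GRAY)
for v in range(205,230): print(v,g[v,258:302:1].tolist() if v in(208,214,218,221,223) else g[v,274:286].tolist())
for v in(212.3,212.8,213.3):print('tip front',t((278.5,v),.0505)*1e3)
E
```

```text
hole [  6 126  24  40 149] [ 17.8 145.7] [  49.6 -161.9]
hole [390 185  14  15 155] [396.5 191.9] [19.9 77. ]
hole [327 197  21  18 286] [337.4 205.6] [10.8 39.2]
hole [267 208  26  16 180] [281.1 214. ] [5.1 2.5]
rim [ 9.42076261 40.66844604] [18.75631232 79.20456046] [ 9.33554971 38.53611442] 39.650783130639425
h0 [0.20076261 1.74844604] [0.0852129  2.13233162] direct [-0.31614146  1.26508306] top edge [9.03178662 1.451437  ]
205 [121, 122, 122, 122, 119, 118, 120, 120, 124, 121, 124, 122]
206 [121, 117, 117, 116, 113, 115, 114, 115, 115, 118, 121, 119]
207 [112, 111, 106, 104, 99, 97, 95, 100, 101, 107, 109, 113]
208 [125, 124, 123, 124, 123, 122, 121, 123, 122, 120, 124, 122, 120, 117, 110, 103, 99, 91, 83, 76, 73, 68, 67, 70, 73, 80, 91, 101, 108, 116, 119, 124, 123, 127, 125, 125, 126, 127, 126, 127, 127, 128, 128, 128]
209 [71, 66, 52, 45, 40, 40, 38, 41, 44, 52, 67, 78]
210 [38, 34, 33, 28, 24, 20, 10, 25, 27, 33, 36, 44]
211 [26, 21, 18, 23, 20, 21, 17, 18, 26, 26, 22, 24]
212 [29, 27, 27, 26, 26, 24, 24, 24, 10, 17, 20, 20]
213 [29, 38, 41, 46, 42, 40, 33, 32, 27, 21, 21, 1
[... 825 characters left out ...]
3, 123, 123, 123, 123, 125, 120]
222 [64, 59, 63, 68, 66, 70, 67, 64, 65, 66, 67, 65]
223 [123, 124, 122, 121, 120, 110, 92, 68, 64, 62, 61, 63, 61, 63, 64, 63, 62, 60, 64, 65, 67, 66, 69, 62, 66, 67, 69, 67, 67, 67, 66, 62, 55, 64, 78, 94, 105, 115, 119, 121, 124, 123, 121, 123]
224 [65, 62, 62, 64, 64, 64, 64, 65, 63, 70, 68, 65]
225 [64, 64, 61, 66, 64, 64, 59, 67, 64, 65, 65, 61]
226 [61, 61, 61, 61, 60, 60, 61, 63, 61, 63, 64, 64]
227 [63, 61, 59, 60, 61, 63, 63, 61, 60, 60, 60, 58]
228 [59, 62, 64, 62, 61, 62, 61, 56, 63, 56, 60, 55]
229 [59, 61, 60, 57, 61, 56, 55, 59, 62, 59, 60, 58]
tip front [8.77971063 0.74637394]
tip front [8.45244946 0.74655122]
tip front [8.12494257 0.74672864]
```

The crop shows the tenon tip over hole0, with the hole rim visible above and to the right at crop (237,276). The tenon is about 14.7 mm wide. The remaining offset is about (-0.6, +0.9) mm, so I'll correct it and insert.

```bash
python3 -m jog '[[[0.2,-0.015,0.022,0,0],[0.2,0,0,0.1,0],[0.2,0,0,0.1,0],[0.2,0,0,0.08,0],[0.2,0,0,0,0]]]'; python3 -m jog '[[[0.2,0,0,0.1,0],[0.2,0,0,0.1,0],[0.2,0,0,0.1,0],[0.2,0,0,0,0],[0.2,0,0,0,0]]]'
```

```text
time: 8.0
position: [0.4873, 0.098, 0.1071]
tool_rot: [3.128, -0.288, 0.001]
ft_force: [2.8, -0.5, -1.6]
grip_width: 0.318
time: 8.62
position: [0.4873, 0.098, 0.095]
tool_rot: [3.128, -0.288, 0.002]
ft_force: [5.1, -1.6, -3.1]
grip_width: 0.318
```

Side force fx = +5 N, so the tenon is touching the -x wall. I'll step in +x and feel for the free band.

```bash
python3 -m jog '[[[0.2,0.02,0,0,0],[0.2,0,0,0,0],[0.2,0,0,0,0]]]'; python3 -m jog '[[[0.2,0.02,0,0,0],[0.2,0,0,0,0],[0.2,0,0,0,0]]]';  python3 -m jog '[[[0.2,0.02,0,0,0],[0.2,0,0,0,0],[0.2,0,0,0,0]]]'
```

```text
time: 9.0
position: [0.4875, 0.098, 0.095]
tool_rot: [3.128, -0.288, -0.001]
ft_force: [2.7, -3.2, -2.5]
grip_width: 0.32
time: 9.38
position: [0.4878, 0.0981, 0.0951]
tool_rot: [3.128, -0.287, -0.002]
ft_force: [0.9, -2.6, -1.5]
grip_width: 0.325
time: 9.75
position: [0.4884, 0.0982, 0.0951]
tool_rot: [3.128, -0.287, -0.003]
ft_force: [-2.0, -2.6, 0.7]
grip_width: 0.319
```

```bash
python3 -m jog '[[[0.2,-0.01,0.02,0,0],[0.2,0,0,0,0],[0.2,0,0,0,0]]]'; python3 -m jog '[[[0.2,0,0.02,0,0],[0.2,0,0,0,0],[0.2,0,0,0,0]]]';  python3 -m jog '[[[0.2,0,0.02,0,0],[0.2,0,0,0,0],[0.2,0,0,0,0]]]'
```

```text
time: 10.12
position: [0.4886, 0.0979, 0.0953]
tool_rot: [-3.128, 0.287, 0.0]
ft_force: [-1.3, -0.1, -0.1]
grip_width: 0.319
time: 10.5
position: [0.4886, 0.0972, 0.0955]
tool_rot: [-3.128, 0.287, -0.0]
ft_force: [-0.6, 1.5, 0.0]
grip_width: 0.32
time: 10.88
position: [0.4885, 0.0969, 0.0955]
tool_rot: [-3.127, 0.287, -0.001]
ft_force: [-1.1, 5.4, -1.0]
grip_width: 0.316
```

There is almost no free band sideways (about 1 mm). After allowing for the 1 mm chamfer, the tip disc measures about 16 mm, so this looks like the 18 mm tenon. I'll centre, withdraw and try hole1 gently.

```bash
python3 -m jog '[[[0.2,-0.01,-0.03,0,0],[0.2,0,0,0,0],[0.2,0,0,0,0]]]'; python3 -m jog '[[[0.2,0,0,-0.2,0],[0.2,0,0,-0.3,0],[0.2,0,0,-0.13,0],[0.2,0.12,0.5,0,0],[0.2,0.115,0.47,0,0],[0.2,0,0,0,0],[0.2,0,0,0,0]]]'
python3 - <<'E'
from h import *
s=get_state();print(s['position'],s['ft_force'])
im,d=snap('wrist','w3.png')
cv2.imwrite('pics/w3c.png',cv2.resize(im[150:250,180:400,::-1],None,fx=3,fy=3,interpolation=2))
E
```

```text
time: 11.25
position: [0.4884, 0.097, 0.0954]
tool_rot: [-3.128, 0.288, -0.001]
ft_force: [-0.2, 3.3, -0.2]
grip_width: 0.323
time: 12.12
position: [0.4903, 0.0576, 0.1207]
tool_rot: [3.128, -0.287, 0.0]
ft_force: [0.9, 0.2, -1.3]
grip_width: 0.319
[0.49029616 0.0575907  0.12074805] [ 0.93106409  0.19711942 -1.33922588]
```

View pics/w3c.png

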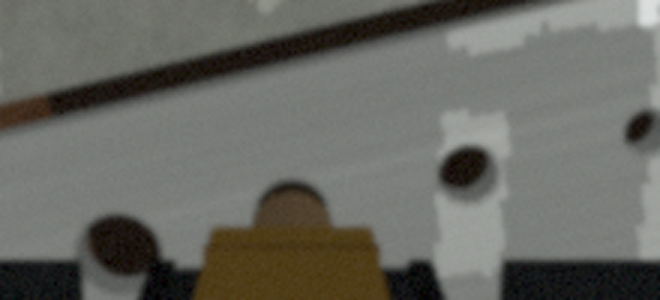

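The crop shows the tenon tip (290,210) centred over hole1, and its disc covers nearly the whole hole. I'll lower gently.

```bash
python3 -m jog '[[[0.2,0,0,0.1,0],[0.2,0,0,0.1,0],[0.2,0,0,0,0]]]'; python3 -m jog '[[[0.2,0,0,0.02,0],[0.2,0,0,0,0]]]';python3 -m jog '[[[0.2,0,0,0.02,0],[0.2,0,0,0,0]]]'; python3 -m jog '[[[0.2,0,0,0.02,0],[0.2,0,0,0,0]]]'
```

```text
time: 12.55
position: [0.4899, 0.0574, 0.1119]
tool_rot: [3.128, -0.287, -0.002]
ft_force: [-0.7, 0.3, 0.1]
grip_width: 0.324
time: 12.8
position: [0.4904, 0.0571, 0.1117]
tool_rot: [3.128, -0.288, 0.0]
ft_force: [-0.6, 0.1, -1.1]
grip_width: 0.32
time: 13.05
position: [0.4903, 0.0571, 0.1109]
tool_rot: [3.128, -0.288, -0.0]
ft_force: [0.6, 0.7, 0.0]
grip_width: 0.318
time: 13.3
position: [0.4905, 0.0571, 0.1103]
tool_rot: [3.128, -0.288, 0.0]
ft_force: [-0.2, -0.6, 1.5]
grip_width: 0.327
```

```bash
python3 -m jog '[[[0.2,0,0,0.02,0],[0.2,0,0,0,0]]]';python3 -m jog '[[[0.2,0,0,0.02,0],[0.2,0,0,0,0]]]'; python3 -m jog '[[[0.2,0,0,0.02,0],[0.2,0,0,0,0]]]'
```

```text
time: 13.55
position: [0.4906, 0.0573, 0.11]
tool_rot: [3.128, -0.287, 0.001]
ft_force: [-2.2, -0.1, 5.6]
grip_width: 0.323
time: 13.8
position: [0.4906, 0.0573, 0.1098]
tool_rot: [3.128, -0.287, 0.001]
ft_force: [-2.9, -0.7, 9.0]
grip_width: 0.316
time: 14.05
position: [0.4907, 0.0573, 0.1097]
tool_rot: [3.128, -0.287, 0.001]
ft_force: [-4.5, -0.8, 13.4]
grip_width: 0.321
```

It refuses at 13 N with the tip at about plate level. The picture gave a tenon width nearer 16 mm, though, so I want to rule out plain misalignment. I'll wiggle under light load and see whether it drops in.

```bash
python3 -m jog '[[[0.2,0,0,-0.03,0],[0.2,-0.02,0,0,0],[0.2,0,0,0,0]]]';python3 -m jog '[[[0.2,-0.02,0,0,0],[0.2,0,0,0,0]]]'; python3 -m jog '[[[0.2,0.02,0.03,0,0],[0.2,0,0,0,0]]]'; python3 -m jog '[[[0.2,0.03,-0.03,0,0],[0.2,0,0,0,0]]]'; python3 -m jog '[[[0.2,-0.03,-0.03,0,0],[0.2,0,0,0,0]]]'
```

```text
time: 14.42
position: [0.4904, 0.0573, 0.1099]
tool_rot: [3.128, -0.288, 0.003]
ft_force: [-1.5, 0.2, 6.0]
grip_width: 0.317
time: 14.68
position: [0.4902, 0.0573, 0.1099]
tool_rot: [-3.128, 0.288, -0.005]
ft_force: [0.4, -0.0, 4.9]
grip_width: 0.323
time: 14.92
position: [0.4904, 0.0572, 0.1099]
tool_rot: [-3.127, 0.287, -0.003]
ft_force: [0.5, 1.2, 7.3]
grip_width: 0.316
time: 15.18
position: [0.4907, 0.0573, 0.1098]
tool_rot: [3.128, -0.287, -0.001]
ft_force: [-3.2, 0.2, 9.6]
grip_width: 0.32
time: 15.42
position: [0.4904, 0.0576, 0.1098]
tool_rot: [3.127, -0.288, 0.002]
ft_force: [-0.7, -1.7, 8.0]
grip_width: 0.315
```

```bash
python3 -m jog '[[[0.2,0,0,-0.05,0],[0.2,0.05,0.06,0,0],[0.2,0,0,0.05,0],[0.2,0,0,0,0]]]';python3 -m jog '[[[0.2,0,0,-0.05,0],[0.2,-0.06,0,0,0],[0.2,0,0,0.05,0],[0.2,0,0,0,0]]]'; python3 -m jog '[[[0.2,0,0,-0.05,0],[0.2,0,-0.06,0,0],[0.2,0,0,0.05,0],[0.2,0,0,0,0]]]'; python3 -m jog '[[[0.2,0,0,-0.05,0],[0.2,0.06,0,0,0],[0.2,0,0,0.05,0],[0.2,0,0,0,0]]]';python3 -m jog '[[[0.2,0,0,-0.05,0],[0.2,-0.03,0.03,0,0],[0.2,0,0,0.05,0],[0.2,0,0,0,0]]]'; python3 -m jog '[[[0.2,0,0,-0.2,0],[0.2,0,0,-0.3,0],[0.2,0,0,-0.5,0],[0.2,0,0,0,0]]]'
python3 - <<'E'
from h import *
s=get_state();print(s['position'])
im,d=snap('wrist','w4.png');hsv=cv2.cvtColor(im,cv2.COLOR_RGB2HSV)
for v in range(210,228,2):
  r=hsv[v,240:320];print(v,' '.join(f'{a}/{b}' for a,b in r[18:58:2,1:]))
cv2.imwrite('pics/w4c.png',cv2.resize(im[170:240,220:340,::-1],None,fx=6,fy=6,interpolation=2))
E
```

```text
time: 15.92
position: [0.4914, 0.0558, 0.1102]
tool_rot: [3.128, -0.288, -0.001]
ft_force: [-3.6, -0.1, 11.0]
grip_width: 0.321
time: 16.42
position: [0.4892, 0.0561, 0.1101]
tool_rot: [3.128, -0.288, 0.001]
ft_force: [-2.0, -1.7, 9.7]
grip_width: 0.316
time: 16.92
position: [0.4897, 0.0588, 0.11]
tool_rot: [3.128, -0.287, 0.001]
ft_force: [-2.4, -1.0, 8.9]
grip_width: 0.32
time: 17.42
position: [0.4922, 0.0581, 0.1099]
tool_rot: [3.128, -0.288, 0.001]
ft_force: [-2.9, -0.5, 9.0]
grip_width: 0.321
time: 17.92
position: [0.4904, 0.057, 0.1098]
tool_rot: [3.128, -0.288, 0.0]
ft_force: [-2.9, -0.7, 8.1]
grip_width: 0.321
time: 18.42
position: [0.4917, 0.0573, 0.1506]
tool_rot: [-3.128, 0.288, -0.006]
ft_force: [0.3, -0.1, -0.8]
grip_width: 0.323
[0.49170732 0.05729254 0.15064642]
210 4/124 8/125 8/128 10/125 10/105 27/47 94/30 123/27 157/26 207/16 100/28 74/31 85/33 132/29 19/53 11/111 8/124 6/124 8/126 8/123
212 4/126 8/129 6/126 8/125 7/104 13/61 138/24 76/27 114/29 89/23 85/33 96/24 182/28 94/27 8/66 9/111 6/122 4/122 4/123 8/124
214 6/124 6/124 4/126 6/122 9/112 6/81 22/46 88/32 100
[... 176 characters left out ...]
125 8/125 8/126 8/126
218 6/125 6/124 10/126 8/125 6/118 21/99 63/81 96/74 106/72 119/73 116/77 115/73 103/77 54/81 12/107 6/123 8/125 4/123 6/129 8/126
220 8/128 6/125 6/125 4/123 17/108 65/82 110/74 108/71 101/78 115/71 105/80 107/79 114/76 99/80 54/94 9/113 6/125 6/126 6/125 8/123
222 6/129 8/127 10/126 14/113 61/83 104/71 109/70 106/77 103/77 97/76 112/75 124/76 107/81 108/78 109/82 50/97 11/116 6/122 8/125 8/125
224 8/124 10/128 12/125 25/101 101/71 98/70 105/75 109/77 119/73 126/75 107/74 116/77 119/77 113/77 108/80 91/87 24/108 8/125 8/124 6/124
226 33/101 36/106 43/102 72/89 143/75 138/76 152/74 146/77 136/77 137/78 150/75 141/78 135/81 144/76 132/79 120/81 66/93 35/101 35/103 36/105
```

View pics/w4c.png

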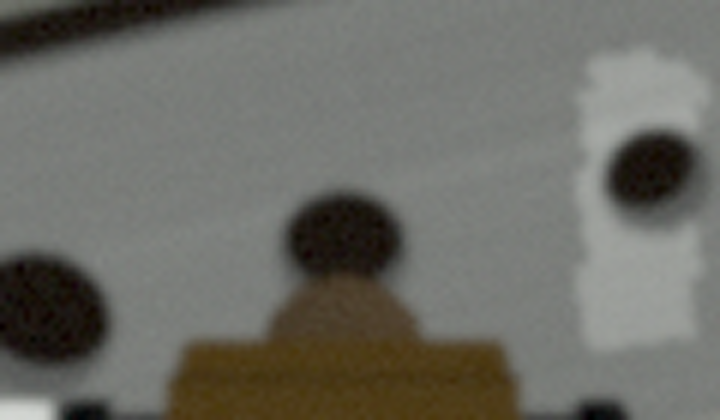

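The crop shows hole1 at (343,235) in line with the tenon (343,310). A circle fit to this fuller view gives about 17.7 mm. All five probes, with offsets up to 1.7 mm, were refused at the same height, so this is the 18 mm tenon. I'll go back to the widest hole.

```bash
python3 -m jog '[[[0.2,-0.11,-0.5,0,0],[0.2,-0.11,-0.47,0,0],[0.2,0,0,0.5,0],[0.2,0,0,0.35,0],[0.2,0,0,0,0]]]';python3 -m jog '[[[0.2,0,0,0.1,0],[0.2,0,0,0.08,0],[0.2,0,0,0,0]]]';python3 -m jog '[[[0.2,0,0,0.05,0],[0.2,0,0,0,0]]]'
```

```text
time: 19.1
position: [0.4874, 0.0964, 0.1132]
tool_rot: [3.128, -0.288, -0.006]
ft_force: [0.8, 1.2, -0.5]
grip_width: 0.319
time: 19.48
position: [0.4889, 0.0969, 0.1078]
tool_rot: [-3.128, 0.288, -0.001]
ft_force: [0.5, -1.0, -0.3]
grip_width: 0.32
time: 19.73
position: [0.4889, 0.0969, 0.1058]
tool_rot: [-3.128, 0.288, -0.001]
ft_force: [0.5, 0.0, -0.6]
grip_width: 0.32
```

It's entering freely. I'll push on with light force checks.

```bash
python3 -m jog '[[[0.2,0,0,0.08,0],[0.2,0,0,0.08,0],[0.2,0,0,0,0]]]';python3 -m jog '[[[0.2,0,0,0.08,0],[0.2,0,0,0.08,0],[0.2,0,0,0,0]]]';python3 -m jog '[[[0.2,0,0,0.08,0],[0.2,0,0,0.08,0],[0.2,0,0,0,0]]]';python3 -m jog '[[[0.2,0,0,0.08,0],[0.2,0,0,0.08,0],[0.2,0,0,0,0]]]'
```

```text
time: 20.1
position: [0.4888, 0.097, 0.0991]
tool_rot: [-3.128, 0.287, 0.0]
ft_force: [1.8, -0.2, -0.5]
grip_width: 0.319
time: 20.48
position: [0.4888, 0.097, 0.0926]
tool_rot: [-3.128, 0.287, 0.0]
ft_force: [1.5, 0.4, -0.8]
grip_width: 0.321
time: 20.85
position: [0.4887, 0.097, 0.0862]
tool_rot: [-3.128, 0.287, 0.0]
ft_force: [0.3, 0.3, -1.6]
grip_width: 0.319
time: 21.22
position: [0.4886, 0.097, 0.0798]
tool_rot: [-3.128, 0.287, 0.001]
ft_force: [0.9, 0.6, -1.3]
grip_width: 0.323
```

```bash
python3 -m jog '[[[0.2,0,0,0.08,0],[0.2,0,0,0.08,0],[0.2,0,0,0.04,0],[0.2,0,0,0,0]]]';python3 -m jog '[[[0.2,0,0,0.025,0],[0.2,0,0,0,0]]]';python3 -m jog '[[[0.2,0,0,0.025,0],[0.2,0,0,0,0]]]';python3 -m jog '[[[0.2,0,0,0.025,0],[0.2,0,0,0,0]]]'
```

```text
time: 21.72
position: [0.4886, 0.0969, 0.0719]
tool_rot: [3.128, -0.288, -0.001]
ft_force: [-0.3, 0.9, -0.4]
grip_width: 0.328
time: 21.98
position: [0.4887, 0.0969, 0.0711]
tool_rot: [3.128, -0.288, -0.0]
ft_force: [0.2, 0.8, -0.5]
grip_width: 0.317
time: 22.22
position: [0.4888, 0.0969, 0.0704]
tool_rot: [3.128, -0.288, 0.0]
ft_force: [-0.5, 0.8, 3.0]
grip_width: 0.319
time: 22.48
position: [0.4888, 0.0969, 0.0703]
tool_rot: [3.127, -0.287, -0.0]
ft_force: [-3.8, -0.3, 10.6]
grip_width: 0.319
```

The shoulder is seated at 10 N. I'll back off slightly, release and rise.

```bash
python3 -m jog '[[[0.2,0,0,-0.03,0],[0.2,0,0,0,0],[0.6,0,0,0,0],[0.6,0,0,0,0],[0.6,0,0,0,0],[0.6,0,0,0,0],[0.6,0,0,0,0]]]'; python3 -m jog '[[[0.6,0,0,-0.2,0],[0.6,0,0,-0.5,0],[0.6,0,0,-0.8,0],[0.6,0,0,-0.8,0],[0.6,-0.5,0,-0.8,0],[0.6,-0.5,0,-0.4,0],[0.6,0,0,0,0]]]'
python3 - <<'E'
from h import *
s=get_state();print(s['position'],s['ft_force'])
im,d=snap('wrist','w5.png');P,_=pts('wrist',d,s)
o=np.hypot(P[...,0]-.4885,P[...,1]-.097)<.032
for lo,hi in((.1,.107),(.105,.116),(.119,.13)):
    t=o&(P[...,2]>lo)&(P[...,2]<hi);q=P[t][:,:2].astype(np.float32);print(lo,t.sum(),len(q)and cv2.minAreaRect(q),P[t].mean(0),P[t].max(0))
m=o&(P[...,2]>.106)&(P[...,2]<.114)&(P[...,0]>.491)
Q=P[m];A=np.c_[Q[:,:2],np.ones(len(Q))];print('top plane',np.linalg.lstsq(A,Q[:,2],rcond=None)[0],np.median(Q[:,2]))
pl=(abs(P[...,2]-.06)<.006)&(abs(P[...,0]-.49)<.03)&(abs(P[...,1]-.04)<.09);Q=P[pl];print('plate',np.median(Q[:,2]),pl.sum())
a,_=snap('top','t1.png')
c=np.vstack([cv2.resize(im[:,:,::-1],(560,420))[60:340],a[150:300,100:440,::-1][:, :340] if 0 else cv2.resize(a[160:270,110:390,::-1],(560,220))]);cv2.imwrite('pics/fin.png',c)
E
```

```text
time: 23.35
position: [0.4887, 0.0968, 0.0703]
tool_rot: [3.128, -0.288, -0.0]
ft_force: [-0.3, 0.4, 0.4]
grip_width: 0.597
time: 24.22
position: [0.4498, 0.1047, 0.2122]
tool_rot: [3.128, -0.286, 0.006]
ft_force: [0.4, -0.4, -0.1]
grip_width: 0.601
[0.44978867 0.10473591 0.21216561] [ 0.3909424  -0.40365777 -0.12824787]
0.1 27 ((0.501803994178772, 0.09515765309333801), (0.027659431099891663, 8.072424679994583e-05), 79.48184967041016) [0.50185827 0.09548644 0.10074123] [0.50429477 0.10876127 0.10163731]
0.105 912 ((0.48815256357192993, 0.09744533151388168), (0.028037386015057564, 0.027240443974733353), 79.3188705444336) [0.48916704 0.09754666 0.10945558] [0.50380358 0.11362776 0.11184939]
0.119 370 ((0.48804956674575806, 0.09775088727474213), (0.015529651194810867, 0.016092345118522644), 52.863380432128906) [0.48827007 0.09742116 0.12207262] [0.4961134  0.10540876 0.12530483]
top plane [-0.04793847  0.00490945  0.13285554] 0.10944731044633155
plate 0.059544376864485715 11947
```

View pics/fin.png

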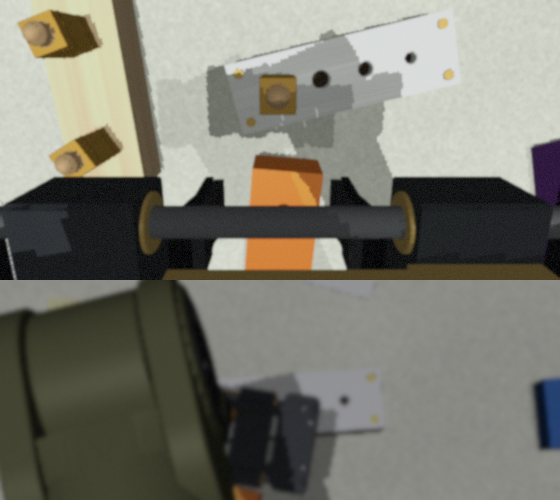

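The head top sits 50.0 mm above the measured plate, so the shoulder is flush. The finial is centred over the head to within 0.3 mm, so the post is upright. The rack posts (55,30) and (80,155) are standing, and the gripper is clear. I'll hand in.

```bash
python3 -c "
from bench import job,get_state
print(get_state()['time'],job.close_job())"
```

```text
the job is handed in; nothing more can be done
24.325 None
```

**Drill 19 mm.** The post's tenon gauges at 18 mm. It went into the widest (19 mm) hole with only about 1 mm of play. The 16 mm hole refused it at the centre and at four points up to 1.7 mm around, with about 13 N as the highest force at the gripper (limit 30 N).

I put the post back in the 19 mm hole and pressed it home (about 10 N), then released it and moved clear. The job was handed in at 24.3 s.

**Last checks:**
- **Shoulder:** the top of the head is 50.0 mm above the plate, which is the head's own height, so the shoulder is flat on the plate.
- **Upright:** the finial is over the head's centre within 0.3 mm. A rough plane fit to the head's top gave about 0.05 rad of slope. I put that down to finial-edge and depth noise but did not settle it.
- **Position:** the post is within about 1 mm of the hole's centre, by feel and by camera.
- **Other things on the table:** both rack posts look upright in the last picture. I did not measure them again. I did not look again at the glue, paint jar or sanding block, and the arm did not work near them.

**A measurement that disagreed:** my first camera estimates of the tenon were 14.5–16 mm. The later, clearer view gave 17.7 mm, which agrees with the tight fit and the repeated refusals.

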